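Nip a pack of flower boards in the screw press

ROBOT

A 6-joint arm with a two-finger parallel gripper is mounted at the origin on the work surface. World frame = base frame: x ahead of the robot, y to its left, z up, the work surface at z = 0. Lengths are in mm, angles in rad, forces in N, time in s.
With the tool pointing down it reaches from about 325 to 900 mm from the base axis. Payload 6.1 kg.
Tool frame: the origin (TCP) lies midway between the tips of the shut fingers; the grasp point (between the pads) lies 19 mm behind it (bot.tcp_to_grasp is the distance from the TCP to the grasp point, in mm); z points along the fingers, y is the line along which they close (so a half turn about z gives the same grasp; the last joint's range is limited). The gripper opens to 87 mm and grips with 3 to 60 N. Pads are 19 mm wide; open, the fingers measure 117 mm over their backs; the gripper's body (75 mm by 190 mm) begins 51 mm behind the grasp point.
Start: joints at [-1.404, 0.22, 1.526, -0, 1.395, -0.126], TCP at [180.389, -598.394, 198.938] pointing down, gripper open.
Joint ranges: [-2.98, 2.98], [-0.91, 2.08], [0.09, 2.57], [-1.24, 4.39], [0.2, 2.65], [-2.68, 2.68]. Speed limits (rad/s): [2.57, 2.57, 3.01, 3.14, 3.14, 3.14].

INTERFACE

Orientations are given as a unit quaternion [x, y, z, w].
In Python, from plant import bot gives the robot as it stands. The module is installed in compiled form; this text tells all that it offers.
- The arm moves only by the tool send_rows, never from a script. Its argument "increments" is a list of rows, each an object of numbers: "tx", "ty", "tz": the shift along the tool's x, y, z in m; "ax", "ay", "az": the turn, a rotation vector about the tool's x, y, z in rad; "fingers": the finger opening in m, from 0 to 0.087. In form: [{"tx": .., "ty": .., "tz": .., "ax": .., "ay": .., "az": .., "fingers": ..}, ...]. A call has 1 to 20 rows; each row shifts and turns the commanded pose from where the row before left it, along the tool's axes as they then stand; what a row does not reach is not made up. A row lasts 1/12 s, in which the tool goes at most 41.7 mm and 7.16 degrees, less where a joint would pass 70% of its speed; a pose out of reach is approached as far as the arm can. A call is refused whole if a number of a shift passes 0.0417 or a number of a turn 0.125, either way. A call with a gripper value outside its range is refused whole. The fingers move at their own pace and stop on an object; the grip force is fixed at half the most. Time passes only in rows, so rows that do not move let the fingers close. It gives the time, the measured TCP pose, the force, the opening and the grip force at its end, in the units of the state.
- bot.observe(): the state, without advancing time (a new reading comes with each control period).
- bot.capture(name): name is "scene" or "top"; returns (picture, depth): 480x640x3 uint8, red, green, blue; 480x640 float32, mm along the optical axis (not along the pixel's ray), 0 where there is no reading.
- bot.camera_params(name): a dict with "intrinsics" (3x3 intrinsics, pixels), "rvec" (rotation vector, rad) and "tvec" (3), from world to camera coordinates, as OpenCV has them. Camera axes: x right, y down, z forward; pixel columns grow to the right and rows downward; lengths in mm; the calibration is good to about 2 mm. A picture is of the moment at which its call begins. camera_params takes no time and is no camera call.
- bot.job_done(): hands the job in; it is judged then, once.
Trained networks look in the newest picture that a camera, given by its name, has taken for a name from the list of things; names that differ only in an ending like _2 or _b are one class to them, and where a whole thing is asked for, a point or a joint stands for the part that bears it (a point fixed in the world has none). Each returns a list of dicts, best first, with "p" (0 to 1); they miss things now and then, are a little off and sometimes report something else, mostly with a low value. They report only what shows in the picture. A call takes as long as a camera call.
- bot.silhouettes(query, camera): "region" (480x640 bool, what is visible of it) and "centre" ([column, row] in pixels, amid what is visible of it).
The state is a dict: "time_s": time; "joints": joint angles; "qvel": joint speeds; "joint_efforts": joint torques, N m; "ee_pos": TCP position; "tcp_rot": TCP orientation; "force": force on the tool from outside, world axes, zero at the start; "torque": the same for the moment, N m; "grip_width": finger opening in mm; "gripper_force": force on a finger pad.
Only numpy, scipy, OpenCV 4.12 (cv2) and the standard library are available. Lean on these libraries where they do the work, as an engineer would, in place of code of your own. Each camera call takes 0.05 s, during which the arm holds its last target. There are 200 camera calls.

TASK

Press the flowers: slide the loose board pack squarely in under the raised platen of the screw press, until it sticks out by the same amount in front and behind, then push a spoke of the handwheel round clockwise (seen from above) with one fingertip until the platen bears firmly on the boards and the wheel will go no further. Use light pushes of the fingertips only: grip and lift nothing, and leave the things standing around where they are. Finish with the hand clear of everything and the press still nipped.

Things in the scene. Friction and masses are not known exactly. Their poses are not given: they have to be found in the camera images.
- press: Green screw press bolted to the table, open at front and back: bed plate 210 (x) x 290 (y) mm, flat top 30 mm up; two steel columns 24 mm thick at x = 0, y = +-102 mm; on them a crosshead 44 (x) x 250 (y) mm, 138 to 170 mm up (nuts and boss to 182 mm). Origin: on the table under the screw axis; x from its front (robot side) to its back, z up. Place varies, yaw within 0.35 rad.
- bed (a point): Centre of the bed's top face, on the screw axis, 30 mm above the table; axes as the press. With the pack centred, its front and back edges are 125 mm from here and stand 20 mm beyond the bed's edges, 30 mm beyond the platen's.
- boards: Loose rigid pack: two plywood boards with card pinned between, 250 (x) x 150 (y) x 36 (z) mm, about 0.5 kg, flat on the bed between the columns (15 mm play each side). Origin: centre of its underside; x along its length to the back. At first its centre is 30 to 52 mm short (to the front) of the screw axis. Pushed on its front edge it slides at 2 to 5 N.
- platen (a joint): Drop of the platen (green plate 190 (x) x 155 (y) x 14 mm at the lower end of the screw) in m: 0 fully raised, underside 90 mm above the table; larger is lower. It meets the boards (top 66 mm up) at about 0.024. It moves only with the wheel, 4.8 mm per rad.
- wheel (a joint): Turn of the handwheel in rad, growing clockwise seen from above; range 0 to 6.4. Clockwise lowers platen and wheel together by 4.8 mm per rad. Starts between 1.0 and 3.6, meets the boards at about 5.0. Stiff: about 4 N at a spoke's middle turns it, and it stays where left; with the platen on the boards 8 to 12 N there moves it hardly further.
- hub (a point): Centre of the handwheel, in the plane of its spokes: 240 mm minus the platen's drop above the table. Level dark steel wheel, the press's top part: rim 208 mm over all, bar 18 mm thick, inner radius 86 mm; four round spokes 13 mm thick at right angles; hub 40 mm across, 23 mm above the spoke plane. The gaps between spokes are open from above; crosshead 30 mm or more below the spokes.
- spoke (a point): Point on the centre line of one of the four spokes, 58 mm from the hub's centre; its x axis points outwards along the spoke. It turns and sinks with the wheel.
- vial: Bystander: slim capped clear bottle with dried flowers, 42 mm wide, 135 mm high. Origin: centre of its underside.
- jar: Bystander: capped glass jar, 72 mm wide, 75 mm high. Origin: centre of its underside.
- squeeze: Bystander: white squeeze bottle with a nozzle cap, 72 mm wide, 240 mm high. Origin: centre of its underside.
- marker: Bystander: black marker pen lying flat, 133 mm long, 15 mm thick, along its x axis. Origin: middle of its underside.

How it is judged:
By the outcome, as a careful person would: the job done as asked, in the order asked, and still so for the second after the job is handed in, with the robot touching nothing.
It also fails if it takes over 72 s, if anything falls off the work surface, if the arm or the gripper's body presses on something with over 40 N, if the wrist force passes 120 N, or if a joint passes its speed limit or range.

## Working session

There is one attempt and no reset: what is moved stays moved. The work goes in short steps, Python scripts to look and compute and a tool call to move; the robot and the scene stay as the last step left them, time stands still between calls to the robot, and variables do not carry over. Pictures are saved under pics/ and viewed, at most 10 in all, crops included, and the job is handed in when it is done.

Besides the shell and the picture viewer there is one more tool, called after "Call:" as name([rows], argument=value, ...), one row to a line, values as JSON. send_rows: Moves the arm, as the interface text tells. Its arguments: {"type":"object","properties":{"increments":{"type":"array"}},"required":["increments"]}

```bash
mkdir -p pics; cat > h.py <<'E'
import numpy as np, cv2
from plant import bot
from scipy.spatial.transform import Rotation as R
def cam(n):
    p=bot.camera_params(n); return np.array(p["intrinsics"]),cv2.Rodrigues(np.array(p["rvec"]))[0],np.array(p["tvec"]).ravel()
def cloud(n,d):
    K,Rm,t=cam(n); v,u=np.mgrid[0:480,0:640]
    P=np.stack([(u-K[0,2])/K[0,0]*d,(v-K[1,2])/K[1,1]*d,d],-1)
    W=(P-t)@Rm; W[d<=0]=np.nan; return W
def proj(n,X):
    K,Rm,t=cam(n); c=np.asarray(X)@Rm.T+t; q=c@K.T; return q[...,:2]/q[...,2:]
E
cat > a.py <<'E'
from h import *
ims=[]
s=bot.observe(); print({k:np.round(s[k],3).tolist() for k in s})
for n in("scene","top"):
    im,d=bot.capture(n); np.savez(n,im=im,d=d); ims.append(im); W=cloud(n,d)
    K,Rm,t=cam(n); print(n,"cam at",-Rm.T@t, K[0,0])
    for q in("press","boards","platen","wheel","vial","jar","squeeze","marker"):
        for r in bot.silhouettes(q,n)[:2]:
            w=W[r["region"]]; w=w[~np.isnan(w[:,0])]
            if len(w): print(q,round(r["p"],2),np.round(r["centre"]),len(w),np.round(np.median(w,0)),np.round(np.percentile(w,[2,98],0)).tolist())
for n,im in zip(("scene","top"),ims): cv2.imwrite(f"pics/{n}0.png",im[...,::-1])
E
python3 a.py
```

```text
{'time_s': 0.0, 'joints': [-1.404, 0.221, 1.528, 0.0, 1.395, -0.126], 'qvel': [-0.0, -0.002, -0.0, -0.0, 0.001, -0.0], 'joint_efforts': [0.002, -49.461, -38.737, 0.07, 0.057, -0.0], 'ee_pos': [180.281, -597.729, 197.822], 'tcp_rot': [0.989, 0.146, -0.0, -0.001], 'force': [0.925, 0.079, -0.331], 'torque': [-0.057, 0.004, -0.03], 'gripper_force': 0.0, 'grip_width': 87.06}
scene cam at [1138.95567504  -16.33998073  943.33331096] 597.3626736562923
press 0.75 [378. 288.] 22119 [652.  99.  99.] [[539.0, -29.0, 23.0], [731.0, 242.0, 244.0]]
boards 0.59 [368. 339.] 1943 [716.  88.  66.] [[474.0, 25.0, 34.0], [724.0, 178.0, 70.0]]
boards 0.4 [503. 277.] 1383 [627. 322.  94.] [[603.0, 309.0, 8.0], [635.0, 343.0, 138.0]]
platen 0.63 [385. 274.] 12491 [656. 102. 231.] [[529.0, 13.0, 68.0], [725.0, 205.0, 247.0]]
wheel 0.68 [385. 235.] 6604 [637. 107. 239.] [[533.0, 13.0, 192.0], [727.0, 205.0, 249.0]]
vial 0.79 [503. 278.] 1416 [627. 322.  93.] [[601.0, 309.0, 6.0], [635.0, 345.0, 138.0]]
jar 0.66 [481. 246.] 1694 [537. 312.  66.] [[494.0, 285.0, 9.0], [555.0, 345.0, 79.0]]
squeeze 0.89 [261. 26
[... 452 characters left out ...]
 [504. 106.  67.] [[473.0, 35.0, 43.0], [536.0, 179.0, 70.0]]
platen 0.83 [268. 204.] 9995 [616. 104. 236.] [[533.0, 14.0, 93.0], [722.0, 202.0, 247.0]]
wheel 0.98 [263. 195.] 6160 [624. 108. 239.] [[531.0, 12.0, 226.0], [724.0, 204.0, 248.0]]
vial 0.57 [161. 229.] 920 [610. 319. 108.] [[596.0, 308.0, 1.0], [631.0, 346.0, 138.0]]
jar 0.93 [172. 278.] 1398 [519. 308.  74.] [[489.0, 284.0, 1.0], [553.0, 346.0, 79.0]]
squeeze 0.86 [384. 234.] 1710 [577. -82. 175.] [[553.0, -118.0, 37.0], [611.0, -56.0, 238.0]]
squeeze 0.21 [274. 214.] 16781 [614.  98. 167.] [[530.0, -29.0, 28.0], [724.0, 239.0, 245.0]]
marker 0.67 [395. 310.] 474 [ 454. -116.   14.] [[391.0, -126.0, 9.0], [518.0, -105.0, 20.0]]
```

```bash
python3 -c "
import cv2
a=cv2.imread('pics/scene0.png')[150:430,200:560];b=cv2.imread('pics/top0.png')[100:340,120:440]
cv2.imwrite('pics/s1.png',cv2.resize(a,None,fx=2,fy=2));cv2.imwrite('pics/t1.png',cv2.resize(b,None,fx=2,fy=2))"
cat > b.py <<'E'
from h import *
z=np.load("top.npz"); s=np.load("scene.npz")
Wt=cloud("top",z["d"]).reshape(-1,3); Ws=cloud("scene",s["d"]).reshape(-1,3)
P=np.vstack([Wt,Ws]); P=P[~np.isnan(P[:,0])]
near=P[(abs(P[:,0]-630)<190)&(abs(P[:,1]-107)<160)]
def rect(m,nm):
    r=cv2.minAreaRect(m[:,:2].astype(np.float32)); print(nm,len(m),np.round(r[0],1),np.round(r[1],1),round(r[2],1))
for W,nm in((Wt,"top"),(Ws,"scene")):
    W=W[~np.isnan(W[:,0])]; W=W[(abs(W[:,0]-630)<190)&(abs(W[:,1]-107)<160)]
    rect(W[abs(W[:,2]-170)<4],"crosshead "+nm)
    rect(W[abs(W[:,2]-30)<3],"bed "+nm)
    rect(W[abs(W[:,2]-67)<4],"boards "+nm)
    w=W[(W[:,2]>225)]
    # rim circle, outer
    c=cv2.minEnclosingCircle(w[:,:2].astype(np.float32)); print("wheel",nm,np.round(c[0],1),c[1])
    c0=np.array(c[0]); v=w[:,:2]-c0; r=np.hypot(*v.T); print("z rim",np.median(w[r>88][:,2]), "hub z",np.percentile(w[r<15][:,2],[50,95]))
    k=(r>30)&(r<80); a=np.arctan2(v[k,1],v[k,0]); m=np.angle(np.mean(np.exp(4j*a)))/4
    print("spoke z",np.median(w[k][:,2]),"phase deg mod 90",np.degrees(m), abs(np.mean(np.exp(4j*a))))
E
python3 b.py
```

```text
crosshead top 1781 [625.4 108.5] [249.   51.6] 89.3
bed top 3042 [602.9 109. ] [289.8 261.6] 88.9
boards top 2744 [590.7 103.5] [150.3 233.5] 87.1
wheel top [628.7 108.4] 103.63448333740234
z rim 239.83334470681964 hub z [247.25810245 255.93863524]
spoke z 237.26752191637416 phase deg mod 90 -15.442044697864374 0.9544073620676488
crosshead scene 2012 [631.  108.9] [249.  53.] 89.0
bed scene 4349 [628.1 109.5] [289.5 210. ] 88.9
boards scene 1357 [596.9 109.6] [221.5 253.1] 86.2
wheel scene [627.8 109.1] 104.03828430175781
z rim 240.0427327076489 hub z [248.10556242 256.81627124]
spoke z 237.38880041355674 phase deg mod 90 -15.517022996094726 0.9543209795936577
```

View pics/s1.png

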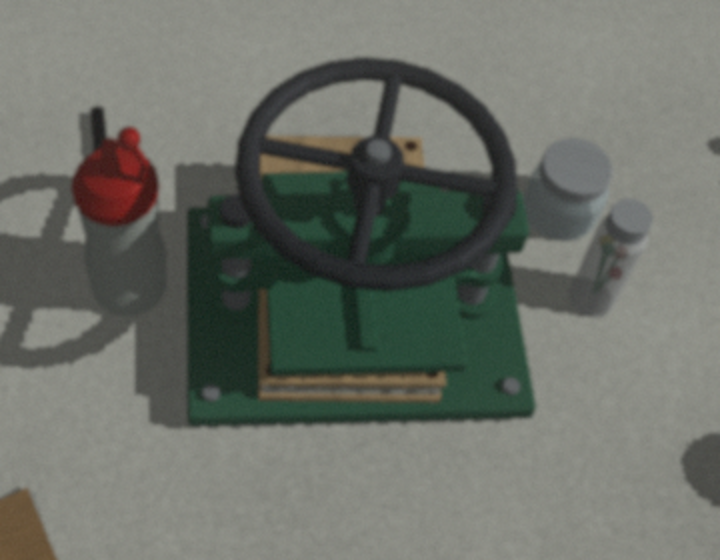

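View pics/t1.png

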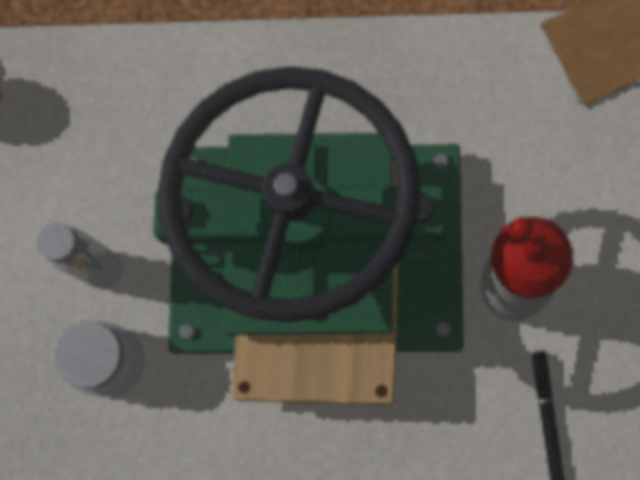

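The pictures show the press from behind (scene) and from above (top). The pack sticks out to the front at top-crop (315,365), and the spokes lie at about -15° mod 90°. The marker and squeeze bottle are to the right (y<0), the jar and vial to the left. Next I need the pack's pose in the press frame.

```bash
cat >> h.py <<'E'
C=np.array([628.2,109.0]); YAW=np.radians(-1.0)
def board(im=None,d=None):
    """front edge and sides of the board top, from the top camera"""
    if d is None: im,d=bot.capture("top")
    W=cloud("top",d); m=(abs(W[...,2]-66.5)<5)&(W[...,0]<535)&(W[...,0]>420)&(abs(W[...,1]-109)<110)
    m&=(im[...,0].astype(int)>im[...,2]+15)
    w=W[m][:,:2]; out=[]
    bins=np.arange(w[:,1].min()+12,w[:,1].max()-12,3.)
    e=np.array([[w[abs(w[:,1]-b)<2,0].min(),b] for b in bins])
    f=np.polyfit(e[:,1],e[:,0],1); f=np.polyfit(e[k:=abs(np.polyval(f,e[:,1])-e[:,0])<2.5][:,1],e[k][:,0],1)
    xs=np.arange(w[:,0].min()+12,525,3.)
    L=np.array([[b,w[abs(w[:,0]-b)<2,1].min(),w[abs(w[:,0]-b)<2,1].max()] for b in xs if (abs(w[:,0]-b)<2).any()])
    yc=np.median((L[:,1]+L[:,2])/2); 
    print("width",np.median(L[:,2]-L[:,1]),"front x at yc",np.polyval(f,yc),"yc",yc,"front yaw deg",-np.degrees(np.arctan(f[0])),
      "side yaws",[np.degrees(np.arctan(np.polyfit(L[:,0],L[:,i],1)[0])) for i in(1,2)])
    p=np.array([np.polyval(f,yc),yc])-C; c,s=np.cos(YAW),np.sin(YAW); print("front edge in press frame",p@np.array([[c,-s],[s,c]]),"(want -125)")
def to(x,y,z):
    s=bot.observe(); Rm=R.from_quat(s["tcp_rot"]); print("pose",np.round(s["ee_pos"],1),"x,z axes",np.round(Rm.as_matrix()[:,[0,2]].T,3).tolist(),"F",np.round(s["force"],1))
    print("tool-frame delta mm",np.round(Rm.inv().apply(np.array([x,y,z])-s["ee_pos"]),1))
E
python3 - <<'E'
from h import *
z=np.load("top.npz"); board(z["im"],z["d"])
to(400,-300,200)
s=bot.observe(); m=R.from_quat(s["tcp_rot"]).as_matrix(); print(m)
E
```

```text
width 148.45162335606938 front x at yc 474.76608085308453 yc 107.8522538426277 front yaw deg -2.9026832895224604 side yaws [np.float64(-1.131143053935883), np.float64(-2.743452498322892)]
front edge in press frame [-153.39051949   -3.82536247] (want -125)
pose [ 180.4 -598.4  198.9] x,z axes [[0.957, 0.289, 0.0], [0.0, 0.0, -1.0]] F [ 0.8 -0.9  0.5]
tool-frame delta mm [ 296.4 -222.3   -1. ]
[[ 9.57450738e-01  2.88596749e-01  2.37928608e-05]
 [ 2.88596749e-01 -9.57450738e-01  2.30950854e-06]
 [ 2.34470088e-05  4.65530162e-06 -1.00000000e+00]]
```

Call:
send_rows([
  {"az": 0.104},
  {"az": 0.104},
  {"az": 0.104},
  {"tx": 0.022,"ty": -0.03},
  {"tx": 0.022,"ty": -0.03},
  {"tx": 0.022,"ty": -0.03},
  {"tx": 0.022,"ty": -0.03},
  {"tx": 0.022,"ty": -0.03},
  {"tx": 0.022,"ty": -0.03},
  {"tx": 0.022,"ty": -0.03},
  {"tx": 0.022,"ty": -0.03},
  {"tx": 0.022,"ty": -0.03},
  {"tx": 0.02,"ty": -0.03},
  {},
])

```text
invalid input
```

```bash
python3 -c "
from h import *
to(420,112,200);print(np.round(bot.observe()['joints'],2))"
```

```text
pose [ 180.4 -598.4  198.9] x,z axes [[0.957, 0.289, 0.0], [0.0, 0.0, -1.0]] F [ 0.8 -0.9  0.5]
tool-frame delta mm [ 434.5 -611.    -1. ]
[-1.4   0.22  1.53  0.    1.39 -0.13]
```

Call:
send_rows([
  {"tx": 0,"ty": 0,"tz": 0,"ax": 0,"ay": 0,"az": 0.104,"fingers": 0.087},
  {"tx": 0,"ty": 0,"tz": 0,"ax": 0,"ay": 0,"az": 0.104,"fingers": 0.087},
  {"tx": 0,"ty": 0,"tz": 0,"ax": 0,"ay": 0,"az": 0.104,"fingers": 0.087},
  {"tx": 0.022,"ty": -0.03,"tz": 0,"ax": 0,"ay": 0,"az": 0,"fingers": 0.087},
  {"tx": 0.022,"ty": -0.03,"tz": 0,"ax": 0,"ay": 0,"az": 0,"fingers": 0.087},
  {"tx": 0.022,"ty": -0.03,"tz": 0,"ax": 0,"ay": 0,"az": 0,"fingers": 0.087},
  {"tx": 0.022,"ty": -0.03,"tz": 0,"ax": 0,"ay": 0,"az": 0,"fingers": 0.087},
  {"tx": 0.022,"ty": -0.03,"tz": 0,"ax": 0,"ay": 0,"az": 0,"fingers": 0.087},
  {"tx": 0.022,"ty": -0.03,"tz": 0,"ax": 0,"ay": 0,"az": 0,"fingers": 0.087},
  {"tx": 0.022,"ty": -0.03,"tz": 0,"ax": 0,"ay": 0,"az": 0,"fingers": 0.087},
  {"tx": 0.022,"ty": -0.03,"tz": 0,"ax": 0,"ay": 0,"az": 0,"fingers": 0.087},
  {"tx": 0.022,"ty": -0.03,"tz": 0,"ax": 0,"ay": 0,"az": 0,"fingers": 0.087},
  {"tx": 0.02,"ty": -0.03,"tz": 0,"ax": 0,"ay": 0,"az": 0,"fingers": 0.087},
  {"tx": 0,"ty": 0,"tz": 0,"ax": 0,"ay": 0,"az": 0,"fingers": 0.087},
])

```text
time_s: 2.07
ee_pos: [407.1, -297.8, 199.2]
tcp_rot: [1.0, -0.007, 0.001, -0.001]
force: [1.0, 0.8, 0.6]
grip_width: 86.8
gripper_force: 0.0
```

```bash
python3 -c "
from h import *
to(420,109,200);print(np.round(bot.observe()['joints'],2))"
```

```text
pose [ 407.1 -297.8  199.2] x,z axes [[1.0, -0.014, 0.002], [0.002, 0.002, -1.0]] F [1.  0.8 0.6]
tool-frame delta mm [   7.2 -406.9    0. ]
[-0.79 -0.07  1.83  0.    1.38  0.79]
```

Call:
send_rows([
  {"tx": 0,"ty": -0.037,"tz": 0,"ax": 0,"ay": 0,"az": 0,"fingers": 0.087},
  {"tx": 0,"ty": -0.037,"tz": 0,"ax": 0,"ay": 0,"az": 0,"fingers": 0.087},
  {"tx": 0,"ty": -0.037,"tz": 0,"ax": 0,"ay": 0,"az": 0,"fingers": 0.087},
  {"tx": 0,"ty": -0.037,"tz": 0,"ax": 0,"ay": 0,"az": 0,"fingers": 0.087},
  {"tx": 0,"ty": -0.037,"tz": 0,"ax": 0,"ay": 0,"az": 0,"fingers": 0.087},
  {"tx": 0,"ty": -0.037,"tz": 0,"ax": 0,"ay": 0,"az": 0,"fingers": 0.087},
  {"tx": 0,"ty": -0.037,"tz": 0,"ax": 0,"ay": 0,"az": 0,"fingers": 0.087},
  {"tx": 0,"ty": -0.037,"tz": 0,"ax": 0,"ay": 0,"az": 0,"fingers": 0.087},
  {"tx": 0,"ty": -0.037,"tz": 0,"ax": 0,"ay": 0,"az": 0,"fingers": 0.087},
  {"tx": 0,"ty": -0.037,"tz": 0,"ax": 0,"ay": 0,"az": 0,"fingers": 0.087},
  {"tx": 0,"ty": -0.037,"tz": 0,"ax": 0,"ay": 0,"az": 0,"fingers": 0.087},
  {"tx": 0,"ty": 0,"tz": 0,"ax": 0,"ay": 0.11,"az": 0,"fingers": 0.087},
  {"tx": 0,"ty": 0,"tz": 0,"ax": 0,"ay": 0.11,"az": 0,"fingers": 0.087},
  {"tx": 0,"ty": 0,"tz": 0,"ax": 0,"ay": 0.11,"az": 0,"fingers": 0.087},
  {"tx": 0,"ty": 0,"tz": 0,"ax": 0,"ay": 0.11,"az": 0,"fingers": 0.087},
  {"tx": 0,"ty": 0,"tz": 0,"ax": 0,"ay": 0,"az": 0,"fingers": 0.087},
])

```text
time_s: 3.4
ee_pos: [407.8, 104.4, 195.3]
tcp_rot: [0.976, -0.009, 0.219, 0.002]
force: [-0.6, 1.2, -2.0]
grip_width: 86.9
gripper_force: 0.0
```

```bash
python3 -c "
from h import *
to(445,109,48);print(np.round(bot.observe()['joints'],2))"
```

```text
pose [407.8 104.4 195.3] x,z axes [[0.904, -0.016, 0.427], [0.427, -0.008, -0.904]] F [-0.6  1.2 -2. ]
tool-frame delta mm [-29.4  -5.4 149. ]
[ 0.11 -0.75  2.38 -0.06  1.07  1.72]
```

Call:
send_rows([
  {"tx": -0.005,"ty": -0.0005,"tz": 0.025,"ax": 0,"ay": 0,"az": 0,"fingers": 0.087},
  {"tx": -0.005,"ty": -0.0005,"tz": 0.025,"ax": 0,"ay": 0,"az": 0,"fingers": 0.087},
  {"tx": -0.005,"ty": -0.0005,"tz": 0.025,"ax": 0,"ay": 0,"az": 0,"fingers": 0.087},
  {"tx": -0.005,"ty": -0.0005,"tz": 0.025,"ax": 0,"ay": 0,"az": 0,"fingers": 0.087},
  {"tx": -0.005,"ty": -0.0005,"tz": 0.025,"ax": 0,"ay": 0,"az": 0,"fingers": 0.087},
  {"tx": -0.005,"ty": 0,"tz": 0.024,"ax": 0,"ay": 0,"az": 0,"fingers": 0.087},
  {"tx": 0,"ty": 0,"tz": 0,"ax": 0,"ay": 0,"az": 0,"fingers": 0.087},
])

```text
time_s: 3.98
ee_pos: [445.5, 105.0, 45.8]
tcp_rot: [0.977, -0.01, 0.212, 0.003]
force: [-1.1, 0.1, 0.1]
grip_width: 87.2
gripper_force: 0.0
```

```bash
python3 -c "
from h import *
to(493,107,48);print(np.round(bot.observe()['joints'],2)); im,d=bot.capture('top'); cv2.imwrite('pics/t2.png',cv2.resize(im[180:420,180:420,::-1],None,fx=2.4,fy=2.4)); board(im,d)"
```

```text
pose [445.5 105.   45.8] x,z axes [[0.91, -0.018, 0.415], [0.415, -0.01, -0.91]] F [-1.1  0.1  0.1]
tool-frame delta mm [44.1 -2.9 17.7]
[ 0.1  -0.37  2.45 -0.09  0.63  1.75]
width 148.17695567829517 front x at yc 474.68564209502 yc 107.71609991465034 front yaw deg -2.9661860551473183 side yaws [np.float64(-1.1619594818481047), np.float64(-2.3974118551814243)]
front edge in press frame [-153.46856978   -3.96289951] (want -125)
```

View pics/t2.png

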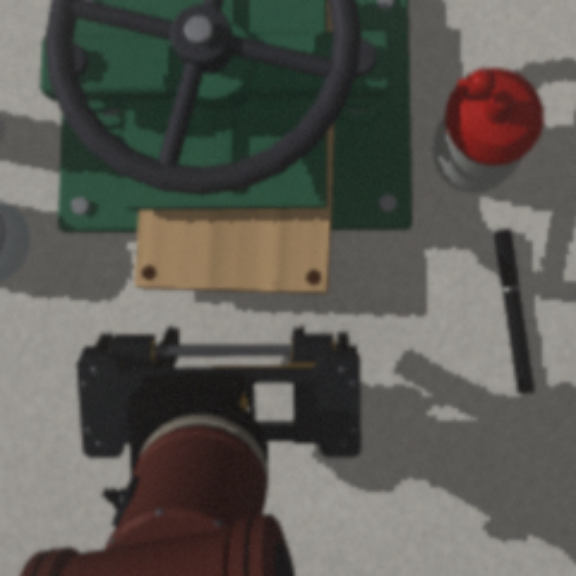

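Call:
send_rows([
  {"tx": 0.0046,"ty": 0,"tz": 0.0021,"ax": 0,"ay": 0,"az": 0,"fingers": 0.087},
  {"tx": 0.0046,"ty": 0,"tz": 0.0021,"ax": 0,"ay": 0,"az": 0,"fingers": 0.087},
  {"tx": 0.0027,"ty": 0,"tz": 0.0012,"ax": 0,"ay": 0,"az": 0,"fingers": 0.087},
  {"tx": 0.0027,"ty": 0,"tz": 0.0012,"ax": 0,"ay": 0,"az": 0,"fingers": 0.087},
  {"tx": 0.0027,"ty": 0,"tz": 0.0012,"ax": 0,"ay": 0,"az": 0,"fingers": 0.087},
  {"tx": 0.0027,"ty": 0,"tz": 0.0012,"ax": 0,"ay": 0,"az": 0,"fingers": 0.087},
  {"tx": 0.0027,"ty": 0,"tz": 0.0012,"ax": 0,"ay": 0,"az": 0,"fingers": 0.087},
  {"tx": 0.0027,"ty": 0,"tz": 0.0012,"ax": 0,"ay": 0,"az": 0,"fingers": 0.087},
  {"tx": 0,"ty": 0,"tz": 0,"ax": 0,"ay": 0,"az": 0,"fingers": 0.087},
])

```text
time_s: 4.78
ee_pos: [476.7, 105.6, 52.2]
tcp_rot: [0.976, -0.009, 0.219, 0.002]
force: [0.2, 0.8, 0.6]
grip_width: 86.8
gripper_force: 0.0
```

```bash
python3 -c "
from h import *
to(493,107,48); board()"
```

```text
pose [476.7 105.6  52.2] x,z axes [[0.904, -0.017, 0.426], [0.426, -0.008, -0.905]] F [0.2 0.8 0.6]
tool-frame delta mm [12.9 -1.8 10.7]
width 148.25452823657645 front x at yc 475.0546024198758 yc 107.72878736600714 front yaw deg -2.2363521674285454 side yaws [np.float64(-1.1243400694925383), np.float64(-2.3177411093480544)]
front edge in press frame [-153.09988707   -3.94377474] (want -125)
```

Call:
send_rows([
  {"tx": 0.0027,"ty": 0,"tz": 0.0018,"ax": 0,"ay": 0,"az": 0,"fingers": 0.087},
  {"tx": 0.0027,"ty": 0,"tz": 0.0018,"ax": 0,"ay": 0,"az": 0,"fingers": 0.087},
  {"tx": 0,"ty": 0,"tz": 0,"ax": 0,"ay": 0,"az": 0,"fingers": 0.087},
])

```text
time_s: 5.08
ee_pos: [483.1, 105.4, 51.0]
tcp_rot: [0.976, -0.009, 0.218, 0.002]
force: [-0.6, -0.5, 1.2]
grip_width: 87.2
gripper_force: 0.0
```

```bash
python3 -c "
from h import *
to(493,107,48); board()
im,d=bot.capture('scene'); print(bot.observe()['joint_efforts']); cv2.imwrite('pics/s2.png',cv2.resize(im[100:400,180:540,::-1],None,fx=2,fy=2))
z=bot.capture('top'); cv2.imwrite('pics/t3.png',cv2.resize(z[0][200:360,180:380,::-1],None,fx=3,fy=3))"
```

```text
pose [483.1 105.4  51. ] x,z axes [[0.904, -0.017, 0.426], [0.426, -0.008, -0.905]] F [-0.6 -0.5  1.2]
tool-frame delta mm [ 7.7 -1.8  6.9]
width 148.36189588583994 front x at yc 474.7568615118589 yc 107.75991965437257 front yaw deg -2.915490507021757 side yaws [np.float64(-1.1887996072565408), np.float64(-2.674948942933483)]
front edge in press frame [-153.39812597   -3.91784349] (want -125)
[-3.54315760e-02 -2.19188082e+01 -3.49888945e+01 -1.89017449e-01
 -2.35593550e+00  1.30956646e-02]
```

View pics/t3.png

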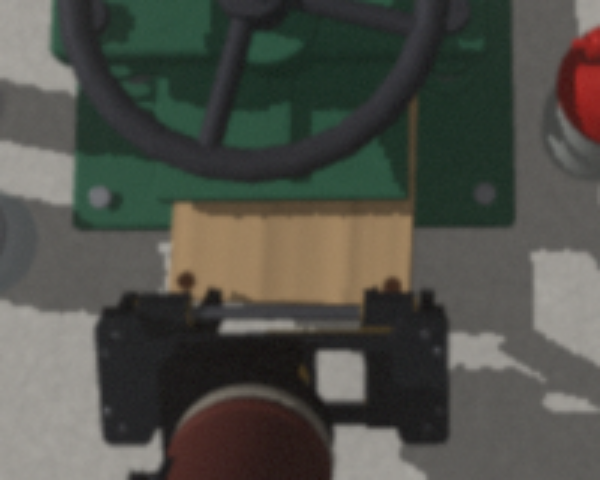

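The board has not moved and there is no force, though the TCP (483) is past the front edge (475). The open tips may be riding higher than I thought. I'll check from the other camera.

View pics/s2.png

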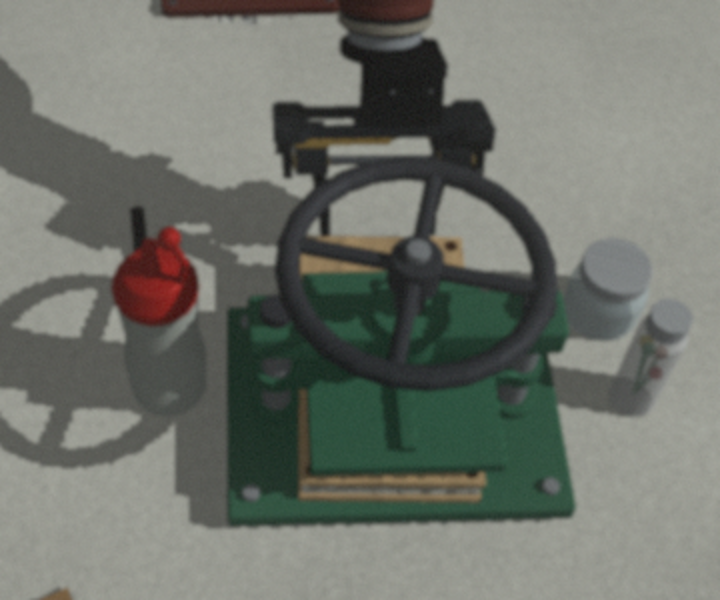

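```bash
python3 - <<'E'
from h import *
for n in("scene","top"):
    im,d=bot.capture(n); W=cloud(n,d)
    m=(im.max(-1)<75)&(abs(W[...,1]-106)<75)&(W[...,0]>435)&(W[...,0]<515)&(W[...,2]>25)&(W[...,2]<160)
    w=W[m]; print(n,len(w))
    for lo in range(25,160,10):
        k=w[(w[:,2]>=lo)&(w[:,2]<lo+10)]
        if len(k)>3: print(lo,len(k),"x",np.round(np.percentile(k[:,0],[5,50,95])),"y",np.round(np.percentile(k[:,1],[2,25,75,98])))
E
```

```text
scene 143
65 5 x [485. 486. 489.] y [171. 173. 176. 176.]
75 14 x [468. 476. 480.] y [ 54.  57. 131. 157.]
85 29 x [467. 473. 479.] y [ 55.  56.  60. 157.]
95 17 x [465. 468. 470.] y [ 55.  56.  60. 159.]
105 6 x [463. 464. 465.] y [160. 160. 161. 161.]
115 12 x [453. 460. 463.] y [ 50. 133. 162. 164.]
125 22 x [452. 454. 456.] y [48. 50. 56. 58.]
145 7 x [436. 440. 445.] y [155. 155. 155. 156.]
155 26 x [439. 468. 472.] y [ 33.  41.  53. 166.]
top 127
55 4 x [481. 485. 487.] y [ 44.  44. 175. 176.]
65 23 x [480. 485. 490.] y [ 42.  45. 172. 175.]
75 9 x [466. 478. 480.] y [ 71. 149. 151. 152.]
85 15 x [457. 476. 480.] y [149. 149. 153. 155.]
95 15 x [457. 472. 475.] y [150. 150. 155. 157.]
115 17 x [455. 458. 460.] y [ 61. 149. 152. 154.]
125 6 x [455. 458. 460.] y [154. 154. 155. 156.]
145 4 x [454. 457. 459.] y [153. 154. 154. 154.]
155 30 x [436. 468. 474.] y [ 35.  45.  72. 177.]
```

The open tips have retracted about 20 mm and sit above the board top (z≈70, at scene-crop (325,235)), so they passed over it without contact. I'll back off, go lower and push again.

Call:
send_rows([
  {"tx": -0.0095,"ty": 0,"tz": -0.0045,"ax": 0,"ay": 0,"az": 0,"fingers": 0.087},
  {"tx": -0.0095,"ty": 0,"tz": -0.0045,"ax": 0,"ay": 0,"az": 0,"fingers": 0.087},
  {"tx": -0.0048,"ty": 0,"tz": -0.0022,"ax": 0,"ay": 0,"az": 0,"fingers": 0.087},
  {"tx": -0.0058,"ty": 0,"tz": 0.0122,"ax": 0,"ay": 0,"az": 0,"fingers": 0.087},
  {"tx": -0.0058,"ty": 0,"tz": 0.0122,"ax": 0,"ay": 0,"az": 0,"fingers": 0.087},
  {"tx": 0,"ty": 0,"tz": 0,"ax": 0,"ay": 0,"az": 0,"fingers": 0.087},
  {"tx": 0,"ty": 0,"tz": 0,"ax": 0,"ay": 0,"az": 0,"fingers": 0.087},
])

```text
time_s: 5.92
ee_pos: [455.4, 105.9, 23.2]
tcp_rot: [0.976, -0.009, 0.217, 0.002]
force: [-0.3, -0.4, 0.2]
grip_width: 87.0
gripper_force: 0.0
```

```bash
python3 -c "
from h import *
to(483,105,26); board();print(bot.observe()['joints'])"
```

```text
pose [455.4 105.9  23.2] x,z axes [[0.905, -0.017, 0.424], [0.424, -0.008, -0.906]] F [-0.3 -0.4  0.2]
tool-frame delta mm [26.2  0.3  9.2]
width 148.23018528614932 front x at yc 474.68157941922675 yc 107.81877432462178 front yaw deg -3.0594052072467286 side yaws [np.float64(-1.2109433030384094), np.float64(-2.2485119956471253)]
front edge in press frame [-153.47442375   -3.86031164] (want -125)
[ 0.09944471 -0.28063926  2.44812817 -0.09828852  0.53922428  1.76260148]
```

Call:
send_rows([
  {"tx": 0.0045,"ty": 0,"tz": 0.0021,"ax": 0,"ay": 0,"az": 0,"fingers": 0.087},
  {"tx": 0.0045,"ty": 0,"tz": 0.0021,"ax": 0,"ay": 0,"az": 0,"fingers": 0.087},
  {"tx": 0.0045,"ty": 0,"tz": 0.0021,"ax": 0,"ay": 0,"az": 0,"fingers": 0.087},
  {"tx": 0.0018,"ty": 0,"tz": 0.0008,"ax": 0,"ay": 0,"az": 0,"fingers": 0.087},
  {"tx": 0.0018,"ty": 0,"tz": 0.0008,"ax": 0,"ay": 0,"az": 0,"fingers": 0.087},
  {"tx": 0.0018,"ty": 0,"tz": 0.0008,"ax": 0,"ay": 0,"az": 0,"fingers": 0.087},
  {"tx": 0.0018,"ty": 0,"tz": 0.0008,"ax": 0,"ay": 0,"az": 0,"fingers": 0.087},
  {"tx": 0.0018,"ty": 0,"tz": 0.0008,"ax": 0,"ay": 0,"az": 0,"fingers": 0.087},
  {"tx": 0,"ty": 0,"tz": 0,"ax": 0,"ay": 0,"az": 0,"fingers": 0.087},
])

```text
time_s: 6.72
ee_pos: [479.7, 105.2, 23.1]
tcp_rot: [0.976, -0.01, 0.217, 0.002]
force: [-3.4, -1.1, -0.3]
grip_width: 87.0
gripper_force: 1.7
```

```bash
python3 -c "
from h import *
to(483,105,26); board()"
```

```text
pose [479.7 105.2  23.1] x,z axes [[0.906, -0.018, 0.423], [0.423, -0.009, -0.906]] F [-3.4 -1.1 -0.3]
tool-frame delta mm [ 4.2  0.2 -1.2]
width 148.0707481691492 front x at yc 477.41401995030304 yc 107.80502095355604 front yaw deg -1.9789322437573933 side yaws [np.float64(-1.3039384610280822), np.float64(-0.47644849924031535)]
front edge in press frame [-150.74215935   -3.82637525] (want -125)
```

Call:
send_rows([
  {"tx": 0.0018,"ty": 0,"tz": 0.0008,"ax": 0,"ay": 0,"az": 0,"fingers": 0.087},
  {"tx": 0.0018,"ty": 0,"tz": 0.0008,"ax": 0,"ay": 0,"az": 0,"fingers": 0.087},
  {"tx": 0.0018,"ty": 0,"tz": 0.0008,"ax": 0,"ay": 0,"az": 0,"fingers": 0.087},
  {"tx": 0.0018,"ty": 0,"tz": 0.0008,"ax": 0,"ay": 0,"az": 0,"fingers": 0.087},
  {"tx": 0.0018,"ty": 0,"tz": 0.0008,"ax": 0,"ay": 0,"az": 0,"fingers": 0.087},
  {"tx": 0.0018,"ty": 0,"tz": 0.0008,"ax": 0,"ay": 0,"az": 0,"fingers": 0.087},
  {"tx": 0.0018,"ty": 0,"tz": 0.0008,"ax": 0,"ay": 0,"az": 0,"fingers": 0.087},
  {"tx": 0.0018,"ty": 0,"tz": 0.0008,"ax": 0,"ay": 0,"az": 0,"fingers": 0.087},
  {"tx": 0.0018,"ty": 0,"tz": 0.0008,"ax": 0,"ay": 0,"az": 0,"fingers": 0.087},
  {"tx": 0,"ty": 0,"tz": 0,"ax": 0,"ay": 0,"az": 0,"fingers": 0.087},
])

```text
time_s: 7.6
ee_pos: [499.2, 105.2, 24.8]
tcp_rot: [0.976, -0.009, 0.218, 0.002]
force: [-1.5, -0.2, -2.2]
grip_width: 86.8
gripper_force: 1.2
```

```bash
cat > c.py <<'E'
from h import *
to(503,105,26); board()
im,d=bot.capture("scene"); W=cloud("scene",d)
c,s=np.cos(YAW),np.sin(YAW); Q=(W[...,:2]-C)@np.array([[c,-s],[s,c]])
# rear: board top just behind platen (platen edge +95), rear edge max x; bed rear edge at +105
for nm,zz,tol,lo,hi in(("board",66,5,98,150),("bed",30,4,85,130)):
    m=(abs(W[...,2]-zz)<tol)&(Q[...,0]>lo)&(Q[...,0]<hi); q=Q[m]
    ys=range(-60,61,6) if nm=="board" else list(range(-130,-85,4))+list(range(90,135,4))
    e=np.array([[y,np.percentile(q[abs(q[:,1]-y)<3,0],98)] for y in ys if (abs(q[:,1]-y)<3).sum()>2])
    if len(e)>3:
        f=np.polyfit(e[:,0],e[:,1],1); print(nm,"rear edge",np.round(np.median(e[:,1]),1),"yaw rel",np.round(-np.degrees(np.arctan(f[0])),2),"y range",np.percentile(q[:,1],[1,99]).round(1))
E
python3 c.py
```

```text
pose [499.2 105.2  24.8] x,z axes [[0.904, -0.017, 0.426], [0.426, -0.008, -0.905]] F [-1.5 -0.2 -2.2]
tool-frame delta mm [4.  0.1 0.5]
width 149.71966819375788 front x at yc 496.48345713663014 yc 108.52852069270408 front yaw deg -0.7708444929704008 side yaws [np.float64(-1.1360240065451952), np.float64(-6.6012896454547265)]
front edge in press frame [-131.68825335   -2.77017814] (want -125)
board rear edge 114.8 yaw rel -0.38 y range [-75.9 375.9]
bed rear edge 103.6 yaw rel 0.02 y range [-551.5  142.5]
```

Call:
send_rows([
  {"tx": 0.0018,"ty": 0,"tz": 0.0008,"ax": 0,"ay": 0,"az": 0,"fingers": 0.087},
  {"tx": 0.0018,"ty": 0,"tz": 0.0008,"ax": 0,"ay": 0,"az": 0,"fingers": 0.087},
  {"tx": 0.0018,"ty": 0,"tz": 0.0008,"ax": 0,"ay": 0,"az": 0,"fingers": 0.087},
  {"tx": 0.0009,"ty": 0,"tz": 0.0004,"ax": 0,"ay": 0,"az": 0,"fingers": 0.087},
  {"tx": 0,"ty": 0,"tz": 0,"ax": 0,"ay": 0,"az": 0,"fingers": 0.087},
])

```text
time_s: 8.12
ee_pos: [505.9, 105.0, 24.9]
tcp_rot: [0.976, -0.009, 0.218, 0.002]
force: [-1.9, 1.0, -2.4]
grip_width: 86.6
gripper_force: 1.3
```

```bash
python3 c.py
```

```text
pose [505.9 105.   24.9] x,z axes [[0.904, -0.017, 0.426], [0.426, -0.008, -0.905]] F [-1.9  1.  -2.4]
tool-frame delta mm [-2.1  0.1 -2.3]
width 148.2416637282247 front x at yc 502.7310792575671 yc 107.5953711045706 front yaw deg -0.19389084983558844 side yaws [np.float64(-1.7227855561695748), np.float64(-0.5594868687527333)]
front edge in press frame [-125.42529706   -3.59414956] (want -125)
board rear edge 121.5 yaw rel -0.08 y range [-75.1 373.3]
bed rear edge 103.6 yaw rel 0.05 y range [-552.5  142.6]
```

Close to centred. I'll back off and measure the front and rear overhangs unoccluded.

Call:
send_rows([
  {"tx": -0.009,"ty": 0,"tz": -0.004,"ax": 0,"ay": 0,"az": 0,"fingers": 0.087},
  {"tx": -0.018,"ty": 0,"tz": -0.008,"ax": 0,"ay": 0,"az": 0,"fingers": 0.087},
  {"tx": -0.027,"ty": 0,"tz": -0.012,"ax": 0,"ay": 0,"az": 0,"fingers": 0.087},
  {"tx": -0.018,"ty": 0,"tz": -0.008,"ax": 0,"ay": 0,"az": 0,"fingers": 0.087},
  {"tx": 0,"ty": 0,"tz": 0,"ax": 0,"ay": 0,"az": 0,"fingers": 0.087},
])

```text
time_s: 8.63
ee_pos: [424.3, 106.7, 22.3]
tcp_rot: [0.976, -0.009, 0.218, 0.002]
force: [-0.1, 0.5, -0.1]
grip_width: 87.1
gripper_force: 0.0
```

```bash
python3 c.py; cat > e.py <<'E'
from h import *
from scipy.ndimage import map_coordinates
# sub-pixel edges: intensity profile along press x at known height z, max gradient
def edge(n,im,z,x0,ys,half=9,ch=0):
    c,s=np.cos(YAW),np.sin(YAW); xs=np.arange(x0-half,x0+half,.25); out=[]
    for y in ys:
        P=np.stack([C[0]+xs*c-y*s,C[1]+xs*s+y*c,np.full_like(xs,z)],-1); uv=proj(n,P)
        v=map_coordinates(cv2.GaussianBlur(im[...,ch],(0,0),.8).astype(float),[uv[:,1],uv[:,0]],order=1); g=abs(np.gradient(v)); k=np.argmax(g[4:-4])+4
        w=g[max(0,k-8):k+9]; out.append((y,(xs[max(0,k-8):k+9]*w).sum()/w.sum(),g[k]))
    o=np.array(out); f=np.polyfit(o[:,0],o[:,1],1); return round(np.median(o[:,1]),2),"sd",round(o[:,1].std(),2),"yaw",round(-np.degrees(np.arctan(f[0])),2)
side=list(range(-125,-90,4))+list(range(95,126,4))
t=bot.capture("top")[0]; s=bot.capture("scene")[0]
print("top: board front",edge("top",t,66,-125,range(-65,60,5)),"bed front",edge("top",t,30,-105,range(-130,-100,4)),edge("top",t,30,-105,range(95,130,4)))
print("scene: board rear",edge("scene",s,66,125,range(-65,60,5)),"bed rear",edge("scene",s,30,105,range(-135,-100,4)),edge("scene",s,30,105,range(100,135,4)))
cv2.imwrite("pics/both.png",np.hstack([cv2.resize(t[150:320,190:360,::-1],(390,390)),cv2.resize(s[240:380,280:500,::-1],(400,390))]))
E
python3 e.py
```

```text
pose [424.3 106.7  22.3] x,z axes [[0.905, -0.017, 0.426], [0.426, -0.008, -0.905]] F [-0.1  0.5 -0.1]
tool-frame delta mm [72.8  0.3 30.2]
width 148.09383345732033 front x at yc 502.2868720018289 yc 107.63464597326742 front yaw deg -0.8483024729911789 side yaws [np.float64(-1.5355553680959153), np.float64(-1.298840721531459)]
front edge in press frame [-125.87012211   -3.56263316] (want -125)
board rear edge 121.6 yaw rel -0.11 y range [-75. 374.]
bed rear edge 103.1 yaw rel 0.15 y range [-551.4  142.6]
top: board front (np.float64(-125.76), 'sd', np.float64(1.33), 'yaw', np.float64(0.19)) bed front (np.float64(-105.61), 'sd', np.float64(0.31), 'yaw', np.float64(-0.64)) (np.float64(-106.16), 'sd', np.float64(0.33), 'yaw', np.float64(0.76))
scene: board rear (np.float64(121.93), 'sd', np.float64(2.25), 'yaw', np.float64(-0.1)) bed rear (np.float64(111.68), 'sd', np.float64(0.27), 'yaw', np.float64(0.44)) (np.float64(111.72), 'sd', np.float64(0.7), 'yaw', np.float64(2.74))
```

View pics/both.png

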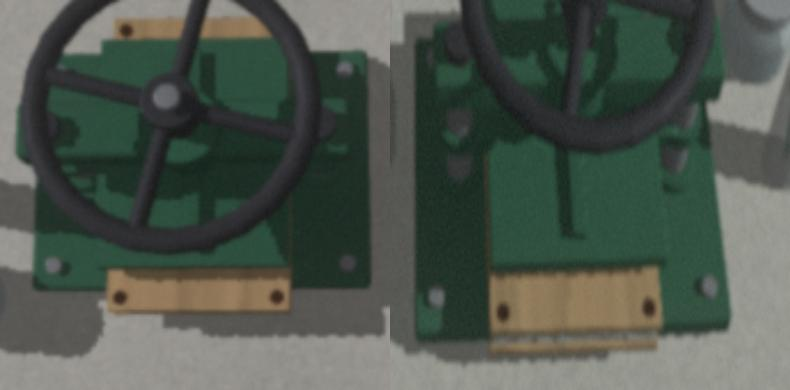

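The pictures show equal strips in front (left half, rows 270-312) and behind (right half, rows 268-330). The front overhang is 19.9 mm and the rear about 19-20 mm, square to within 0.2°. Next come the retreat, straightening the tool, closing the fingers and going up.

Call:
send_rows([
  {"tx": 0,"ty": 0,"tz": 0,"ax": 0,"ay": -0.11,"az": 0,"fingers": 0.087},
  {"tx": 0,"ty": 0,"tz": -0.02,"ax": 0,"ay": -0.11,"az": 0,"fingers": 0.087},
  {"tx": 0,"ty": 0,"tz": -0.02,"ax": 0,"ay": -0.11,"az": 0,"fingers": 0.087},
  {"tx": 0,"ty": 0,"tz": -0.02,"ax": 0,"ay": -0.11,"az": 0,"fingers": 0.0},
  {"tx": 0,"ty": 0,"tz": -0.035,"ax": 0,"ay": 0,"az": 0,"fingers": 0.0},
  {"tx": 0,"ty": 0,"tz": -0.035,"ax": 0,"ay": 0,"az": 0,"fingers": 0.0},
  {"tx": 0,"ty": 0,"tz": -0.035,"ax": 0,"ay": 0,"az": 0,"fingers": 0.0},
  {"tx": 0,"ty": 0,"tz": -0.035,"ax": 0,"ay": 0,"az": 0,"fingers": 0.0},
  {"tx": 0,"ty": 0,"tz": -0.035,"ax": 0,"ay": 0,"az": 0,"fingers": 0.0},
  {"tx": 0,"ty": 0,"tz": -0.035,"ax": 0,"ay": 0,"az": 0,"fingers": 0.0},
  {"tx": 0,"ty": 0,"tz": -0.035,"ax": 0,"ay": 0,"az": 0,"fingers": 0.0},
  {"tx": 0,"ty": 0,"tz": 0,"ax": 0,"ay": 0,"az": 0,"fingers": 0.0},
])

```text
time_s: 9.83
ee_pos: [418.3, 106.8, 334.8]
tcp_rot: [1.0, -0.01, 0.007, -0.001]
force: [1.0, -0.3, -0.2]
grip_width: 34.7
gripper_force: 0.0
```

```bash
python3 -c "
from h import *
to(648,54.5,310);print(np.round(bot.observe()['joints'],2))"
```

```text
pose [418.3 106.8 334.8] x,z axes [[1.0, -0.02, 0.014], [0.014, 0.001, -1.0]] F [ 1.  -0.3 -0.2]
tool-frame delta mm [230.3  47.9  27.9]
[ 0.07 -0.32  1.8  -0.    1.65  1.66]
```

Call:
send_rows([
  {"tx": 0.0285,"ty": 0.006,"tz": 0,"ax": 0,"ay": 0,"az": 0,"fingers": 0.0},
  {"tx": 0.0285,"ty": 0.006,"tz": 0,"ax": 0,"ay": 0,"az": 0,"fingers": 0.0},
  {"tx": 0.0285,"ty": 0.006,"tz": 0,"ax": 0,"ay": 0,"az": 0,"fingers": 0.0},
  {"tx": 0.0285,"ty": 0.006,"tz": 0,"ax": 0,"ay": 0,"az": 0,"fingers": 0.0},
  {"tx": 0.0285,"ty": 0.006,"tz": 0.005,"ax": 0,"ay": 0,"az": 0,"fingers": 0.0},
  {"tx": 0.0285,"ty": 0.006,"tz": 0.005,"ax": 0,"ay": 0,"az": 0,"fingers": 0.0},
  {"tx": 0.0285,"ty": 0.006,"tz": 0.005,"ax": 0,"ay": 0,"az": 0,"fingers": 0.0},
  {"tx": 0.0285,"ty": 0.006,"tz": 0.005,"ax": 0,"ay": 0,"az": 0,"fingers": 0.0},
  {"tx": 0,"ty": 0,"tz": 0,"ax": 0,"ay": 0,"az": 0,"fingers": 0.0},
  {"tx": 0,"ty": 0,"tz": 0,"ax": 0,"ay": 0,"az": 0,"fingers": 0.0},
])

```text
time_s: 10.67
ee_pos: [642.1, 53.5, 303.4]
tcp_rot: [1.0, -0.01, -0.002, -0.0]
force: [-0.0, -0.0, 0.3]
grip_width: 0.8
gripper_force: 0.0
```

```bash
python3 -c "
from h import *
to(648,54.5,213);print(np.round(bot.observe()['joints'],2),bot.observe()['grip_width'])
im,d=bot.capture('scene'); cv2.imwrite('pics/s3.png',cv2.resize(im[60:360,180:540,::-1],None,fx=2,fy=2))
W=cloud('scene',d); m=(im.max(-1)<80)&(abs(W[...,0]-648)<40)&(abs(W[...,1]-54)<40)&(W[...,2]>285)&(W[...,2]<370); w=W[m]
for lo in range(285,370,10):
    k=w[(w[:,2]>=lo)&(w[:,2]<lo+10)]
    if len(k)>2: print(lo,len(k),np.percentile(k[:,:2],[3,97],axis=0).round().tolist())"
```

```text
pose [642.1  53.5 303.4] x,z axes [[1.0, -0.02, -0.003], [-0.003, 0.0, -1.0]] F [-0.  -0.   0.3]
tool-frame delta mm [ 6.2 -1.1 90.3]
[-0.04  0.23  1.33  0.    1.59  1.55] 0.806713632807551
325 42 [[642.0, 45.0], [652.0, 62.0]]
335 72 [[642.0, 45.0], [652.0, 62.0]]
345 76 [[645.0, 45.0], [653.0, 62.0]]
355 90 [[648.0, 43.0], [652.0, 65.0]]
365 44 [[648.0, 42.0], [652.0, 66.0]]
```

View pics/s3.png

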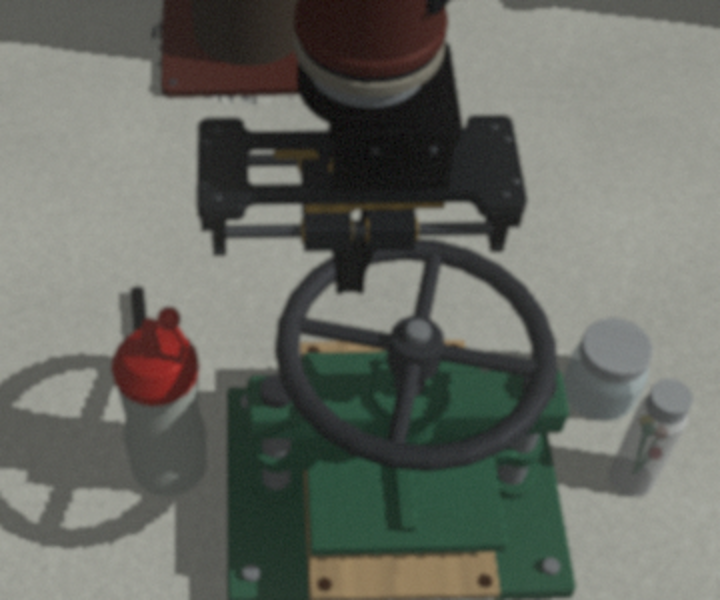

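```bash
python3 -c "
from h import *
print(proj('scene',[[642,53.5,303],[651,53.5,303],[651,53.5,315],[651,53.5,325]]))
im,d=bot.capture('scene')
W=cloud('scene',d); m=(im.max(-1)<90)&(abs(W[...,0]-648)<70)&(abs(W[...,1]-54)<120)&(W[...,2]>280); w=W[m]
for lo in range(280,460,8):
    k=w[(w[:,2]>=lo)&(w[:,2]<lo+8)]
    if len(k)>2: print(lo,len(k),np.percentile(k[:,:2],[2,98],axis=0).round().tolist())"
```

```text
[[352.30055982 212.52306722]
 [352.79816823 217.78288928]
 [353.26176672 212.30831568]
 [353.6569047  207.64218318]]
328 42 [[632.0, 46.0], [651.0, 63.0]]
336 63 [[644.0, 45.0], [651.0, 63.0]]
344 55 [[646.0, 46.0], [651.0, 63.0]]
352 67 [[644.0, 45.0], [651.0, 64.0]]
360 73 [[646.0, 43.0], [651.0, 66.0]]
368 62 [[648.0, 43.0], [652.0, 66.0]]
376 33 [[631.0, 54.0], [651.0, 62.0]]
384 3 [[637.0, 59.0], [650.0, 61.0]]
392 7 [[639.0, 59.0], [644.0, 60.0]]
400 157 [[651.0, -30.0], [679.0, 139.0]]
408 672 [[611.0, -28.0], [679.0, 137.0]]
416 1021 [[612.0, -28.0], [678.0, 136.0]]
424 545 [[619.0, -35.0], [679.0, 144.0]]
432 976 [[619.0, -35.0], [679.0, 142.0]]
440 3233 [[608.0, -38.0], [676.0, 147.0]]
448 344 [[624.0, 38.0], [667.0, 102.0]]
456 299 [[660.0, 37.0], [667.0, 103.0]]
```

Call:
send_rows([
  {"tx": 0.003,"ty": 0,"tz": 0.028,"ax": 0,"ay": 0,"az": 0,"fingers": 0.0},
  {"tx": 0.003,"ty": 0,"tz": 0.028,"ax": 0,"ay": 0,"az": 0,"fingers": 0.0},
  {"tx": 0,"ty": 0,"tz": 0.028,"ax": 0,"ay": 0,"az": 0,"fingers": 0.0},
  {"tx": 0,"ty": 0,"tz": 0.028,"ax": 0,"ay": 0,"az": 0,"fingers": 0.0},
  {"tx": 0,"ty": 0,"tz": 0,"ax": 0,"ay": 0,"az": 0,"fingers": 0.0},
  {"tx": 0,"ty": 0,"tz": 0,"ax": 0,"ay": 0,"az": 0,"fingers": 0.0},
])

```text
time_s: 11.27
ee_pos: [645.4, 54.7, 194.0]
tcp_rot: [1.0, -0.009, -0.001, -0.0]
force: [0.5, -0.2, 1.7]
grip_width: 0.5
gripper_force: 0.0
```

```bash
cat > arc.py <<'E'
from h import *
import sys
# rows along the circle round the hub: degrees per row, count, radius, z target; tool-frame mm per row
step,n,r,zt=map(float,sys.argv[1:5])
s=bot.observe(); Rm=R.from_quat(s["tcp_rot"]); p=np.array(s["ee_pos"]); H=np.array([628.2,109.0])
a=np.degrees(np.arctan2(*(p[:2]-H)[::-1])); print("finger angle",round(a,1),"r",round(np.hypot(*(p[:2]-H)),1),"z",p[2].round(1),"F",np.round(s["force"],1),"j",np.round(s["joints"],2))
prev=p
for i in range(1,int(n)+1):
    b=np.radians(a-step*i); q=np.array([*(H+r*np.array([np.cos(b),np.sin(b)])),p[2]+(zt-p[2])*i/n]); print(np.round(Rm.inv().apply(q-prev)/1000,4).tolist()); prev=q
E
python3 arc.py 7 14 58 186
```

```text
finger angle -72.4 r 57.0 z 194.0 F [ 0.5 -0.2  1.7] j [-0.04  0.28  1.47  0.    1.4   1.55]
[-0.0065, 0.0028, 0.0006]
[-0.007, 0.001, 0.0006]
[-0.0071, 0.0001, 0.0006]
[-0.007, -0.0007, 0.0006]
[-0.0069, -0.0016, 0.0006]
[-0.0067, -0.0024, 0.0006]
[-0.0063, -0.0032, 0.0006]
[-0.0059, -0.0039, 0.0006]
[-0.0054, -0.0046, 0.0006]
[-0.0048, -0.0053, 0.0006]
[-0.0041, -0.0058, 0.0006]
[-0.0033, -0.0062, 0.0006]
[-0.0026, -0.0066, 0.0006]
[-0.0017, -0.0069, 0.0006]
```

Call:
send_rows([
  {"tx": -0.0065,"ty": 0.0028,"tz": 0.003,"ax": 0,"ay": 0,"az": 0,"fingers": 0.0},
  {"tx": -0.007,"ty": 0.001,"tz": 0.002,"ax": 0,"ay": 0,"az": 0,"fingers": 0.0},
  {"tx": -0.007,"ty": 0,"tz": 0.0005,"ax": 0,"ay": 0,"az": 0,"fingers": 0.0},
  {"tx": -0.007,"ty": -0.0007,"tz": 0.0005,"ax": 0,"ay": 0,"az": 0,"fingers": 0.0},
  {"tx": -0.0069,"ty": -0.0016,"tz": 0.0005,"ax": 0,"ay": 0,"az": 0,"fingers": 0.0},
  {"tx": -0.0067,"ty": -0.0024,"tz": 0.0005,"ax": 0,"ay": 0,"az": 0,"fingers": 0.0},
  {"tx": -0.0063,"ty": -0.0032,"tz": 0.0005,"ax": 0,"ay": 0,"az": 0,"fingers": 0.0},
  {"tx": -0.0059,"ty": -0.0039,"tz": 0.0005,"ax": 0,"ay": 0,"az": 0,"fingers": 0.0},
])

```text
time_s: 11.93
ee_pos: [595.5, 62.8, 189.3]
tcp_rot: [1.0, -0.01, 0.004, 0.0]
force: [5.0, -0.9, -0.4]
grip_width: 0.3
gripper_force: 1.9
```

```bash
cat > w.py <<'E'
from h import *
for n in("top","scene"):
    d=bot.capture(n)[1]; W=cloud(n,d).reshape(-1,3); W=W[~np.isnan(W[:,0])]
    v=W[:,:2]-np.array([628.2,109]); r=np.hypot(*v.T)
    k=(r>28)&(r<80)&(W[:,2]>205)&(W[:,2]<252); a=np.arctan2(v[k,1],v[k,0])
    h=W[(r>90)&(r<100)&(W[:,2]>205)&(W[:,2]<252)][:,2]
    print(n,"spokes deg mod90",round(np.degrees(np.angle(np.mean(np.exp(4j*a)))/4),1),"rim top z",np.percentile(h,[50,80]).round(1))
E
python3 w.py; python3 arc.py 6.5 20 58 184
```

```text
top spokes deg mod90 35.4 rim top z [237.  238.1]
scene spokes deg mod90 34.2 rim top z [237.1 238.3]
finger angle -127.2 r 57.0 z 188.6 F [-0.   0.5  0.5] j [-0.03  0.16  1.62  0.    1.36  1.56]
[-0.0057, -0.0034, 0.0002]
[-0.0046, -0.0047, 0.0002]
[-0.004, -0.0052, 0.0002]
[-0.0034, -0.0056, 0.0002]
[-0.0027, -0.006, 0.0002]
[-0.002, -0.0063, 0.0002]
[-0.0013, -0.0064, 0.0002]
[-0.0006, -0.0066, 0.0002]
[0.0002, -0.0066, 0.0002]
[0.0009, -0.0065, 0.0002]
[0.0016, -0.0064, 0.0002]
[0.0023, -0.0061, 0.0002]
[0.003, -0.0058, 0.0002]
[0.0037, -0.0055, 0.0002]
[0.0043, -0.005, 0.0002]
[0.0048, -0.0045, 0.0002]
[0.0053, -0.0039, 0.0002]
[0.0057, -0.0033, 0.0003]
[0.006, -0.0026, 0.0003]
[0.0063, -0.0019, 0.0003]
```

Call:
send_rows([
  {"tx": -0.0057,"ty": -0.0034,"tz": 0.0003,"ax": 0,"ay": 0,"az": 0,"fingers": 0.0},
  {"tx": -0.0046,"ty": -0.0047,"tz": 0.0003,"ax": 0,"ay": 0,"az": 0,"fingers": 0.0},
  {"tx": -0.004,"ty": -0.0052,"tz": 0.0003,"ax": 0,"ay": 0,"az": 0,"fingers": 0.0},
  {"tx": -0.0034,"ty": -0.0056,"tz": 0.0003,"ax": 0,"ay": 0,"az": 0,"fingers": 0.0},
  {"tx": -0.0027,"ty": -0.006,"tz": 0.0003,"ax": 0,"ay": 0,"az": 0,"fingers": 0.0},
  {"tx": -0.002,"ty": -0.0063,"tz": 0.0003,"ax": 0,"ay": 0,"az": 0,"fingers": 0.0},
  {"tx": -0.0013,"ty": -0.0064,"tz": 0.0003,"ax": 0,"ay": 0,"az": 0,"fingers": 0.0},
  {"tx": -0.0006,"ty": -0.0066,"tz": 0.0003,"ax": 0,"ay": 0,"az": 0,"fingers": 0.0},
  {"tx": 0.0002,"ty": -0.0066,"tz": 0.0003,"ax": 0,"ay": 0,"az": 0,"fingers": 0.0},
  {"tx": 0.0009,"ty": -0.0065,"tz": 0.0003,"ax": 0,"ay": 0,"az": 0,"fingers": 0.0},
  {"tx": 0.0016,"ty": -0.0064,"tz": 0.0003,"ax": 0,"ay": 0,"az": 0,"fingers": 0.0},
  {"tx": 0.0023,"ty": -0.0061,"tz": 0.0003,"ax": 0,"ay": 0,"az": 0,"fingers": 0.0},
  {"tx": 0.003,"ty": -0.0058,"tz": 0.0003,"ax": 0,"ay": 0,"az": 0,"fingers": 0.0},
  {"tx": 0.0037,"ty": -0.0055,"tz": 0.0003,"ax": 0,"ay": 0,"az": 0,"fingers": 0.0},
])

```text
time_s: 13.2
ee_pos: [580.7, 144.5, 180.8]
tcp_rot: [1.0, -0.01, -0.002, 0.001]
force: [-1.1, -4.4, 0.2]
grip_width: 0.1
gripper_force: 1.9
```

```bash
python3 w.py; python3 arc.py 6 16 58 177
```

```text
top spokes deg mod90 33.3 rim top z [229.5 230.8]
scene spokes deg mod90 34.5 rim top z [229.6 230.8]
finger angle 141.7 r 59.7 z 181.0 F [ 0.2 -0.4 -0. ] j [0.11 0.18 1.61 0.   1.36 1.7 ]
[0.0053, -0.0036, 0.0002]
[0.0044, -0.0042, 0.0002]
[0.0048, -0.0037, 0.0002]
[0.0052, -0.0032, 0.0002]
[0.0055, -0.0026, 0.0002]
[0.0057, -0.0021, 0.0002]
[0.0059, -0.0014, 0.0002]
[0.006, -0.0008, 0.0002]
[0.0061, -0.0002, 0.0002]
[0.0061, 0.0004, 0.0002]
[0.006, 0.0011, 0.0002]
[0.0058, 0.0017, 0.0002]
[0.0056, 0.0023, 0.0002]
[0.0053, 0.0029, 0.0002]
[0.005, 0.0034, 0.0002]
[0.0046, 0.0039, 0.0002]
```

Call:
send_rows([
  {"tx": 0.0053,"ty": -0.0036,"tz": 0.0003,"ax": 0,"ay": 0,"az": 0,"fingers": 0.0},
  {"tx": 0.0044,"ty": -0.0042,"tz": 0.0003,"ax": 0,"ay": 0,"az": 0,"fingers": 0.0},
  {"tx": 0.0048,"ty": -0.0037,"tz": 0.0003,"ax": 0,"ay": 0,"az": 0,"fingers": 0.0},
  {"tx": 0.0052,"ty": -0.0032,"tz": 0.0003,"ax": 0,"ay": 0,"az": 0,"fingers": 0.0},
  {"tx": 0.0055,"ty": -0.0026,"tz": 0.0003,"ax": 0,"ay": 0,"az": 0,"fingers": 0.0},
  {"tx": 0.0057,"ty": -0.0021,"tz": 0.0003,"ax": 0,"ay": 0,"az": 0,"fingers": 0.0},
  {"tx": 0.0059,"ty": -0.0014,"tz": 0.0003,"ax": 0,"ay": 0,"az": 0,"fingers": 0.0},
  {"tx": 0.006,"ty": -0.0008,"tz": 0.0003,"ax": 0,"ay": 0,"az": 0,"fingers": 0.0},
  {"tx": 0.006,"ty": -0.0002,"tz": 0.0003,"ax": 0,"ay": 0,"az": 0,"fingers": 0.0},
])

```text
time_s: 14.05
ee_pos: [629.4, 165.7, 178.8]
tcp_rot: [1.0, -0.01, -0.004, 0.0]
force: [-28.5, -4.6, 12.5]
grip_width: 0.5
gripper_force: 12.9
```

```bash
python3 w.py; python3 arc.py 3 14 58 177
```

```text
top spokes deg mod90 -18.1 rim top z [225.3 226.3]
scene spokes deg mod90 -17.2 rim top z [225.4 226.7]
finger angle 89.3 r 56.7 z 178.8 F [-15.8  -2.6   4.9] j [0.14 0.3  1.47 0.   1.38 1.73]
[0.003, -0.0013, 0.0001]
[0.003, 0.0002, 0.0001]
[0.003, 0.0004, 0.0001]
[0.003, 0.0005, 0.0001]
[0.003, 0.0007, 0.0001]
[0.0029, 0.0008, 0.0001]
[0.0029, 0.001, 0.0001]
[0.0028, 0.0011, 0.0001]
[0.0028, 0.0013, 0.0001]
[0.0027, 0.0014, 0.0001]
[0.0026, 0.0016, 0.0001]
[0.0025, 0.0017, 0.0001]
[0.0024, 0.0018, 0.0001]
[0.0023, 0.002, 0.0001]
```

Call:
send_rows([
  {"tx": 0.001,"ty": 0,"tz": 0,"ax": 0,"ay": 0,"az": 0,"fingers": 0.0},
  {"tx": 0,"ty": 0,"tz": 0,"ax": 0,"ay": 0,"az": 0,"fingers": 0.0},
  {"tx": 0,"ty": 0,"tz": 0,"ax": 0,"ay": 0,"az": 0,"fingers": 0.0},
])

```text
time_s: 14.4
ee_pos: [629.0, 165.7, 178.8]
tcp_rot: [1.0, -0.01, -0.005, 0.0]
force: [-18.3, -3.8, 4.6]
grip_width: 0.7
gripper_force: 8.0
```

```bash
cat > p.py <<'E'
from h import *
d=bot.capture("scene")[1]; W=cloud("scene",d); c,s=np.cos(YAW),np.sin(YAW); Q=(W[...,:2]-C)@np.array([[c,-s],[s,c]])
for nm,a,b in(("platen",40,90),("board",102,118)):
    m=(Q[...,0]>a)&(Q[...,0]<b)&(abs(Q[...,1])<60)&(W[...,2]>55)&(W[...,2]<110); print(nm,"top z",np.median(W[m][:,2]).round(1))
E
python3 p.py; python3 w.py; python3 arc.py 1 1 58 178
```

```text
platen top z 81.4
board top z 67.1
top spokes deg mod90 -18.1 rim top z [225.2 226.4]
scene spokes deg mod90 -17.1 rim top z [225.5 226.7]
finger angle 89.2 r 56.7 z 178.8 F [-17.7  -3.7   6.3] j [0.14 0.3  1.47 0.   1.38 1.73]
[0.001, -0.0013, 0.0008]
```

The platen's top is 14 mm above the board's and 18 N no longer turns the wheel, so the press is nipped. I'll back off, go up and move away.

Call:
send_rows([
  {"tx": -0.004,"ty": 0,"tz": 0,"ax": 0,"ay": 0,"az": 0,"fingers": 0.0},
  {"tx": -0.008,"ty": 0,"tz": 0,"ax": 0,"ay": 0,"az": 0,"fingers": 0.0},
  {"tx": -0.004,"ty": 0,"tz": -0.005,"ax": 0,"ay": 0,"az": 0,"fingers": 0.0},
  {"tx": 0,"ty": 0,"tz": -0.03,"ax": 0,"ay": 0,"az": 0,"fingers": 0.0},
  {"tx": 0,"ty": 0,"tz": -0.035,"ax": 0,"ay": 0,"az": 0,"fingers": 0.0},
  {"tx": 0,"ty": 0,"tz": -0.035,"ax": 0,"ay": 0,"az": 0,"fingers": 0.0},
  {"tx": 0,"ty": 0,"tz": -0.035,"ax": 0,"ay": 0,"az": 0,"fingers": 0.0},
  {"tx": -0.03,"ty": 0,"tz": -0.01,"ax": 0,"ay": 0,"az": 0,"fingers": 0.0},
  {"tx": -0.03,"ty": 0,"tz": 0,"ax": 0,"ay": 0,"az": 0,"fingers": 0.0},
  {"tx": -0.03,"ty": 0,"tz": 0,"ax": 0,"ay": 0,"az": 0,"fingers": 0.0},
  {"tx": -0.03,"ty": 0,"tz": 0,"ax": 0,"ay": 0,"az": 0,"fingers": 0.0},
  {"tx": -0.03,"ty": 0,"tz": 0,"ax": 0,"ay": 0,"az": 0,"fingers": 0.0},
  {"tx": -0.03,"ty": 0,"tz": 0,"ax": 0,"ay": 0,"az": 0,"fingers": 0.0},
  {"tx": -0.02,"ty": 0,"tz": 0,"ax": 0,"ay": 0,"az": 0,"fingers": 0.0},
  {"tx": 0,"ty": 0,"tz": 0,"ax": 0,"ay": 0,"az": 0,"fingers": 0.0},
  {"tx": 0,"ty": 0,"tz": 0,"ax": 0,"ay": 0,"az": 0,"fingers": 0.0},
])

```text
time_s: 15.88
ee_pos: [417.2, 170.2, 331.1]
tcp_rot: [1.0, -0.009, 0.002, -0.001]
force: [0.2, 0.2, 1.4]
grip_width: 0.6
gripper_force: 0.0
```

```bash
python3 p.py; python3 w.py; python3 e.py; python3 -c "
from h import *
board(); to(440,160,320)
for q in('vial','jar','squeeze','marker'):
    bot.capture('top'); r=bot.silhouettes(q,'top'); print(q,r[0]['centre'].round() if r else None)"
```

```text
platen top z 81.4
board top z 67.2
top spokes deg mod90 -17.7 rim top z [225.2 226.4]
scene spokes deg mod90 -17.8 rim top z [225.5 226.6]
top: board front (np.float64(-125.53), 'sd', np.float64(1.33), 'yaw', np.float64(0.18)) bed front (np.float64(-105.57), 'sd', np.float64(0.41), 'yaw', np.float64(1.27)) (np.float64(-106.14), 'sd', np.float64(0.26), 'yaw', np.float64(-0.24))
scene: board rear (np.float64(122.11), 'sd', np.float64(2.8), 'yaw', np.float64(-0.21)) bed rear (np.float64(111.73), 'sd', np.float64(0.29), 'yaw', np.float64(0.33)) (np.float64(111.2), 'sd', np.float64(0.69), 'yaw', np.float64(2.95))
width 148.56541068136 front x at yc 502.34550086356273 yc 107.84483520996386 front yaw deg -0.7846414604127377 side yaws [np.float64(-1.3309898615649283), np.float64(3.5525834474594173)]
front edge in press frame [-125.81517048   -3.35145272] (want -125)
pose [417.5 169.5 329.1] x,z axes [[1.0, -0.02, -0.001], [-0.001, -0.0, -1.0]] F [-0.1 -0.5 -0.4]
tool-frame delta mm [22.7  9.1  9.1]Traceback (most recent call last):
  File "<string>", line 5, in <module>
    bot.capture('top'); r=bot.silhouettes(q,'top'); print(q,r[0]['centre'].round() if r else None)
                                                            ^^^^^^^^^^^^^^^^^^^^
AttributeError: 'list' object has no attribute 'round'. Did you mean: 'count'?
```

View pics/both.png

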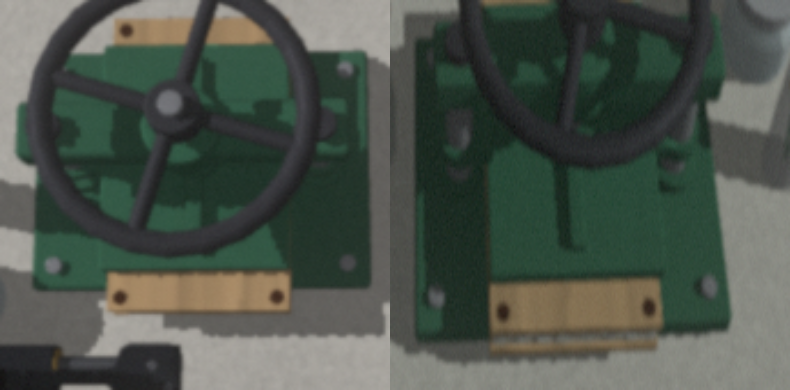

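The platen is down on the pack, with even strips at the front (left half, rows 272-312) and the back (right half, rows 278-332). The pack and wheel stayed put, and the hand is clear.

```bash
python3 -c "
from plant import bot
print(bot.job_done())"
```

```text
the job is handed in; nothing more can be done
None
```

The job is handed in: the pack sits square and centred to about 1 mm, and the press is nipped, with 18 N on a spoke no longer turning the wheel (a push briefly reached about 28 N as it stopped). The hand is clear; I did not re-measure the bystanders at the end.

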